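# Slide the salt box home along the rail

## Task

Tidy the counter beside the hob: with the fingertips, push the flat wooden salt box back along the counter until its long side is flush against the low oak rail, then slide it along the rail until its end meets the stone block standing at one end of the rail. Only push it: do not lift or tip it, leave the other things where they stand, and finish with the hand clear.

Things in the scene. Friction and masses are not known exactly. Their poses are not given: they have to be found in the camera images.
- salt_box: Closed pale wooden box with a dark seam line, loose on the counter, about 0.5 kg, to be pushed. 92 mm along its own x, 130 mm along its own y, 55 mm high; plain upright sides, too wide for the gripper. Origin: centre of its underside; z up. It slides with ordinary friction (a push of 1.5 to 5 N). Within 25 degrees of square to the rail at the start, 60 to 110 mm short of it.
- rail: Low oak rail screwed to the counter, 20 mm thick, 490 mm long, 30 mm high. Origin: at the foot of its front face (the face towards the robot), at mid-length. Its x points through the rail, away from the robot; its y runs along it, to the robot's left. The front face is the plane x = 0 of this frame: a box flush with it has its origin at x = -46 mm.
- end_block: White-grey stone block fixed to the counter in front of one end of the rail (left or right, it varies). 80 mm along x, 40 mm along y, 60 mm high, square to the rail (same axes); origin: centre of its underside, at x = -46 mm, y = +225 or -225 mm in the rail's frame. With the box flush and touching, the origins are 85 mm apart.
- jar: Squat white ceramic jar, 68 mm across, 62 mm high, loose, in front of the rail's other end (the place that the block has not taken). Origin: centre of its underside. Leave it alone.
- tall_mill: Wooden pepper mill with a white ceramic head, 62 mm across the foot, 165 mm high, loose, to one side of the box. Origin: centre of its underside. Leave it alone.
- short_mill: Wooden mill with a blue-grey ceramic head, 56 mm across the foot, 115 mm high, loose, to the other side. Origin: centre of its underside. Leave it alone.
- pinch_bowl: Small white bowl, 68 mm across, 34 mm high, loose, to one side of the box. Origin: centre of its underside. Leave it alone.
- egg_cup: Blue-grey egg cup, 50 mm across, 45 mm high, loose, to the other side. Origin: centre of its underside. Leave it alone.
- mug: White mug, 80 mm across, 85 mm high, loose, beyond the rail. Origin: centre of its underside. Leave it alone.
- oil_bottle: Green glass oil bottle, 60 mm across, 170 mm high, loose, beyond the rail. Origin: centre of its underside. Leave it alone.
Things that resemble listed ones, but are neither listed nor needed, are in the scene too. What is shaped like the salt_box but blue or pink is not meant.

How it is judged:
On the way, in this order (a step that is already met when the one before it is completed fails the run):
1. the salt box is flush against the rail, still short of the block (x of salt_box in the frame of rail above -0.052 m and angle between the x axis of salt_box and the x axis of rail, either way round below 0.08 rad and horizontal distance between salt_box and end_block above 0.095 m), for 0.1 s.
2. the salt box has been slid along to the block, flush with the rail (x of salt_box in the frame of rail above -0.052 m and horizontal distance between salt_box and end_block below 0.089 m), for 0.1 s.
At the end, for the whole second after the job is handed in: The salt box stands flat and at rest on the counter, its long side against the rail (within 4 mm and 2.5 degrees) and its end against the stone block (within 4 mm) (x of salt_box in the frame of rail above -0.05 m and angle between the x axis of salt_box and the x axis of rail, either way round below 0.045 rad and horizontal distance between salt_box and end_block below 0.089 m and height (world z) of salt_box below 0.004 m and angle between salt_box's own z axis and vertical below 0.05 rad and linear speed of salt_box below 0.01 m/s); the robot touches nothing.
It fails at once if the salt box is lifted off the counter or tipped (height (world z) of salt_box above 0.01 m or angle between salt_box's own z axis and vertical above 0.17 rad).
It fails at once if a bystander (jar, mill, bowl, egg cup, mug or bottle) is moved more than 20 mm or knocked over (distance of any of jar, tall_mill, short_mill, pinch_bowl, egg_cup, mug, oil_bottle from where it was at the start of the episode above 0.02 m or angle between any of jar, tall_mill, short_mill, pinch_bowl, egg_cup, mug, oil_bottle's own z axis and vertical above 0.35 rad).
It also fails if it takes over 54 s, if anything falls off the work surface, if the arm or the gripper's body presses on something with over 40 N, if the wrist force passes 120 N, or if a joint passes its speed limit or range.

## Robot

A 7-joint arm with a two-finger parallel gripper is mounted at the origin on the work surface. World frame = base frame: x ahead of the robot, y to its left, z up, the work surface at z = 0. Lengths are in m, angles in rad, forces in N, time in s.
With the tool pointing down it reaches from about 0.35 to 0.9 m from the base axis. Payload 8.1 kg.
Tool frame: the origin (TCP) lies on the centre line of the jaws, within the pads' length; the fingertips stand 19 mm ahead of it and the grasp point (between the pads) is the TCP; z points along the fingers, y is the direction in which the jaws open and shut (so a half turn about z gives the same grasp; the last joint's range is limited). The gripper opens to 92 mm and grips with 3 to 60 N. Pads are 19 mm wide; open, the fingers measure 130 mm over their backs; the gripper's body (75 mm by 190 mm) begins 47 mm behind the grasp point.
Start: joints at [0.998, 0.434, 0.025, 1.573, -0.012, 1.134, -0.075], TCP at [0.283, -0.557, 0.246] pointing down, gripper open.
Joint ranges: [-2.62, 2.62], [-0.44, 2.09], [-1.27, 1.32], [0.08, 2.57], [-1.32, 4.46], [0.12, 2], [-2.74, 2.74]. Speed limits (rad/s): [2.22, 2.22, 3.01, 3.01, 3.14, 3.14, 3.14].

## Interface

Orientations are given as a rotation vector (axis times angle).
In Python, from cell import monitor, imaging, workorder, outline_of gives the robot as it stands.
- The arm moves only by the tool move_arm, never from a script. Its argument "series" is a list of rows, each a list of 6 numbers: the shift along the world's x, y, z in cm, then the turn, a rotation vector about the world's x, y, z in degrees. A call has 1 to 8 rows; each row shifts and turns the commanded pose from where the row before left it; what a row does not reach is not made up. A row lasts 1/10 s, in which the tool goes at most 50 mm and 8.59 degrees, less where a joint would pass 70% of its speed; a pose out of reach is approached as far as the arm can. A call with a gripper value outside its range is refused whole. "grip" is the opening, from 0 (shut) to 1 (fully open), set as the call begins (left out, the last holds). The fingers move at their own pace and stop on an object; "force" is the grip in N (left out, the last holds). Time passes only in rows, so rows that do not move let the fingers close. It gives the time, the measured TCP pose, the force and the opening at its end, in the units of the state.
- monitor.observe(): the state, without advancing time (a new reading comes with each control period).
- imaging.get_image(name): name is "scene" or "top" or "wrist"; returns a dict with "color" (480x640x3 uint8, red, green, blue), "fx", "fy", "cx", "cy" (pixels), "rvec" (rotation vector, rad) and "tvec" (3), from world to camera coordinates, as OpenCV has them; the wrist camera has in their place "mount" (4x4, takes a point from camera to tool coordinates, whose origin is the TCP and whose axes are the flange's). Camera axes: x right, y down, z forward; pixel columns grow to the right and rows downward; lengths in m; the calibration is good to about 2 mm. A picture is of the moment at which its call begins: read the wrist's pose just before it. There is no depth.
- workorder.sign_off(): hands the job in, once; it reports no verdict.
Trained networks look in the newest picture that a camera, given by its name, has taken for a name from the list of things; names that differ only in an ending like _2 or _b are one class to them, and where a whole thing is asked for, a point or a joint stands for the part that bears it (a point fixed in the world has none). Each returns a list of dicts, best first, with "p" (0 to 1); they miss things now and then, are a little off and sometimes report something else, mostly with a low value. They report only what shows in the picture. A call takes as long as a camera call. They do not tell look-alikes from the thing itself.
- outline_of(camera, thing): "mask" (480x640 bool, what is visible of it) and "rect" ([left, top, width, height] in pixels, round what is visible of it).
The state is a dict: "clock": time; "joints": joint angles; "dq": joint speeds; "joint_efforts": joint torques, N m; "position": TCP position; "ee_rot": TCP orientation; "force": force on the tool from outside, world axes, zero at the start; "ft_torque": the same for the moment, N m; "width": opening from 0.0 (shut) to 1.0 (fully open).
Only numpy, scipy, OpenCV 4.12 (cv2) and the standard library are available. Lean on these libraries where they do the work, as an engineer would, in place of code of your own. Each camera call takes 0.05 s, during which the arm holds its last target. There are 200 camera calls.

## Working session

There is one attempt and no reset: what is moved stays moved. The work goes in short steps, Python scripts to look and compute and a tool call to move; the robot and the scene stay as the last step left them, time stands still between calls to the robot, and variables do not carry over. Pictures are saved under pics/ and viewed, about 8 in all and at most 12, crops included, and the job is handed in when it is done.

Besides the shell and the picture viewer there is one more tool, called after "Request:" as name(argument=value, ...), one argument or row to a line, values as JSON. move_arm: Moves the arm, as the interface text tells. Its arguments: {"type":"object","properties":{"series":{"type":"array"},"grip":{"type":"number"},"force":{"type":"number"}},"required":["series"]}

```bash
mkdir -p pics; ls; cat > h.py <<'E'
import cv2,numpy as np
from cell import monitor, imaging, workorder, outline_of
def snap(n,f):
    d=imaging.get_image(n); cv2.imwrite(f,d["color"][:,:,::-1]); return d
def ray(d,u,v,z):
    R=cv2.Rodrigues(np.array(d["rvec"],float))[0]; t=np.array(d["tvec"],float).ravel()
    c=-R.T@t; r=R.T@np.array([(u-d["cx"])/d["fx"],(v-d["cy"])/d["fy"],1]); return c+r*(z-c[2])/r[2]
def proj(d,P):
    K=np.array([[d["fx"],0,d["cx"]],[0,d["fy"],d["cy"]],[0,0,1]],float)
    return cv2.projectPoints(np.array(P,float).reshape(-1,1,3),np.array(d["rvec"],float),np.array(d["tvec"],float),K,None)[0].reshape(-1,2)
E
python3 - <<'E'
from h import *
print(monitor.observe())
for c in("top","scene"):
    d=snap(c,f"pics/{c}1.png"); print(c,d["fx"],d["cx"],d["cy"],d["rvec"],d["tvec"])
    for n in("salt_box","rail","end_block","jar","tall_mill","short_mill","pinch_bowl","egg_cup"):
        print(n,[(round(o["p"],2),o["rect"]) for o in outline_of(c,n)])
E
```

```text
pics
{'clock': 0.0, 'joints': array([ 0.99842331,  0.43521385,  0.02498018,  1.57411224, -0.01158626,
        1.13397348, -0.07505843]), 'dq': array([ 0.00036727,  0.00103326,  0.00097761, -0.00013556,  0.00026363,
       -0.00160485,  0.00078478]), 'joint_efforts': array([-1.08574535e-03, -6.67874551e+01,  9.84588079e-01, -3.14462328e+01,
       -6.05271477e-02,  4.26978758e-02,  9.56398480e-05]), 'position': array([ 0.28265297, -0.55689367,  0.24494484]), 'ee_rot': array([-3.05390298e+00, -7.30763313e-01,  8.07983787e-04]), 'force': array([-0.14668748,  0.85548433,  0.32816069]), 'ft_torque': array([-0.03721127, -0.02776302, -0.02325389]), 'width': 0.9995488726218398}
top 450.1173780091116 323.5557710276011 241.94610031537403 [ 2.06176389 -2.15203403  0.24099052] [0.02687147 0.5759337  0.84762733]
salt_box [(0.75, [187.8, 329.4, 86.2, 74.1]), (0.7, [265.5, 241.0, 79.4, 70.9]), (0.69, [339.9, 328.9, 74.8, 79.4])]
rail [(0.96, [208.0, 195.0, 227.4, 31.3])]
end_block [(0.77, [198.4, 204.9, 25.4, 44.8])]
jar [(0.96, [410.0, 222.5, 32.0, 37.2]), (0.19, [205.1, 195.8, 231.4, 28.7])]
tall
[... 274 characters left out ...]
29972306] [-0.35768012 -0.37285293  1.01101216]
salt_box [(0.98, [285.4, 90.6, 70.6, 56.6]), (0.92, [271.7, 180.1, 80.6, 65.2]), (0.78, [152.9, 141.9, 75.2, 79.4]), (0.62, [417.4, 170.9, 44.3, 50.4])]
rail [(0.88, [205.1, 212.1, 263.3, 156.2]), (0.72, [263.9, 338.8, 62.9, 77.9])]
end_block [(0.66, [415.7, 170.2, 46.6, 52.9])]
jar [(0.89, [183.5, 299.0, 49.7, 47.2]), (0.73, [114.9, 254.9, 71.9, 82.6])]
tall_mill [(0.93, [115.9, 256.7, 70.3, 80.0]), (0.48, [207.4, 213.1, 260.0, 153.0])]
short_mill [(0.8, [420.7, 118.5, 43.4, 60.7])]
pinch_bowl [(0.81, [367.3, 146.0, 41.0, 37.2]), (0.7, [114.8, 256.9, 70.3, 80.0])]
egg_cup [(0.62, [178.8, 236.8, 33.6, 36.9]), (0.53, [366.4, 151.2, 39.8, 30.1])]
```

View pics/top1.png

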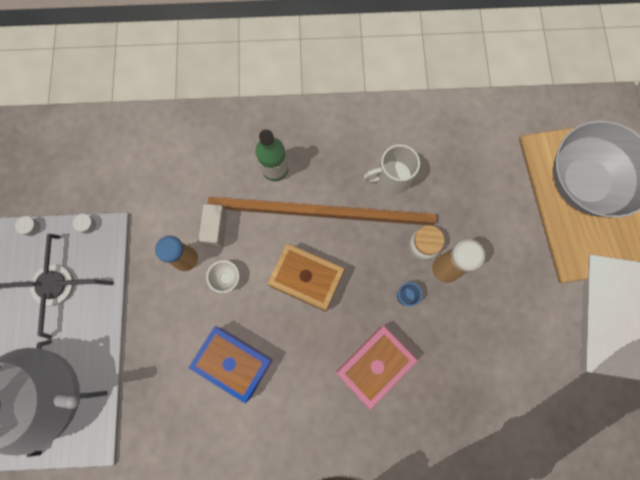

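```bash
python3 - <<'E'
import cv2
a=cv2.imread('pics/top1.png')[185:415,150:480]
cv2.imwrite('pics/crop1.png',cv2.resize(a,None,fx=2.4,fy=2.4,interpolation=cv2.INTER_CUBIC))
E
```

```text
(no output)
```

View pics/crop1.png

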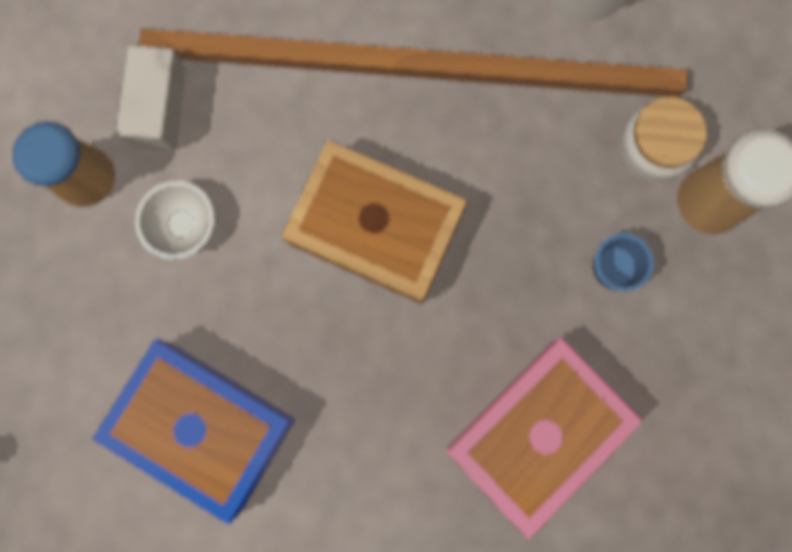

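The pale box is at (306,276). The blue box at (231,364) and the pink one at (377,367) are look-alikes by their frames. The block is at the left end, at (211,224), and the bowl at (223,277) stands near the slide path.

```bash
cat >> h.py <<'E'
from scipy.optimize import least_squares
def rect(x,y,a,hx=.046,hy=.065,z=.055):
    c,s=np.cos(a),np.sin(a)
    return np.array([[x+c*p-s*q,y+s*p+c*q,z] for p,q in((hx,hy),(hx,-hy),(-hx,-hy),(-hx,hy))])
def boxmask(d,x,y,a,shape=(480,640),h=.055,hx=.046,hy=.065,sc=8):
    P=np.vstack([proj(d,rect(x,y,a,hx,hy,0)),proj(d,rect(x,y,a,hx,hy,h))])
    m=np.zeros(shape,np.uint8); cv2.fillConvexPoly(m,np.round(cv2.convexHull(P.astype(np.float32))*16).astype(np.int32),1,shift=4); return m>0
E
cat > m.py <<'E'
from h import *
d=imaging.get_image("top")
c=lambda u,v:(u/2.4+150,v/2.4+185)
T=lambda p,z:ray(d,*c(*p),z)[:2]
B=[T(p,.055) for p in((330,142),(466,202),(422,300),(284,236))]
L=lambda a,b:np.round(np.linalg.norm(a-b),4)
print("box",np.round(B,3).tolist(),np.mean(B,0),L(B[0],B[1]),L(B[1],B[2]),L(B[2],B[3]),L(B[3],B[0]))
e=B[0]-B[1]; print("box y dir angle",np.degrees(np.arctan2(-e[0],e[1])))
e=B[3]-B[2]; print("box y dir angle",np.degrees(np.arctan2(-e[0],e[1])))
R=[T(p,.03) for p in((139,29),(688,70),(685,92))]
print("rail back",R[0],R[1],"front R",R[2],L(R[0],R[1]),L(R[1],R[2]))
e=R[0]-R[1]; print("rail ang",np.degrees(np.arctan2(-e[0],e[1])))
K=[T(p,.06) for p in((127,47),(174,50),(165,143),(118,135))]
print("block",np.round(K,3).tolist(),np.mean(K,0),L(K[0],K[1]),L(K[1],K[2]))
for n,p,z in(("bowl",(175,219),.034),("egg",(624,262),.045),("jar",(670,132),.062),("short",(45,153),.115),("tall",(762,168),.165),("blue",(190,430),.055),("pink",(545,437),.055)): print(n,T(p,z))
E
python3 m.py
```

```text
box [[0.577, 0.076], [0.521, -0.037], [0.441, 0.004], [0.498, 0.116]] [0.5091162 0.0396542] 0.1263 0.0897 0.1267 0.0885
box y dir angle -26.58922530903549
box y dir angle -27.160118664596027
rail back [0.6935391  0.24590131] [ 0.63458524 -0.24188759] front R [ 0.61453355 -0.23724879] 0.4913 0.0206
rail ang -6.891307462349846
block [[0.667, 0.248], [0.663, 0.208], [0.581, 0.215], [0.59, 0.255]] [0.62525394 0.23154787] 0.0408 0.0822
bowl [0.51984011 0.21180612]
egg [ 0.46555301 -0.16754692]
jar [ 0.57189829 -0.21247884]
short [0.56438412 0.29740307]
tall [ 0.51905181 -0.25226982]
blue [0.34512248 0.19420259]
pink [ 0.32741698 -0.09027295]
```

Everything measured agrees with the given sizes. The rail is turned about -6.9°, the box about 20° more, and the gap is about 92 mm. I move behind the box with the jaws half open along the rail.

Request:
move_arm(
  series=[
    [0.8, 3.8, 0, 0, 0, -2.1],
    [0.8, 3.8, 0, 0, 0, -2.1],
    [0.8, 3.8, 0, 0, 0, -2.1],
    [0.8, 3.8, 0, 0, 0, -2.1],
    [0.8, 3.8, 0, 0, 0, -2.1],
    [0.8, 3.8, 0, 0, 0, -2.1],
    [0.8, 3.8, 0, 0, 0, -2.1],
    [0.8, 3.8, 0, 0, 0, -2.1],
  ],
  grip=0.5,
)

```text
clock: 1.75
position: [0.3471, -0.2518, 0.246]
ee_rot: [3.129, 0.274, 0.001]
force: [1.4, 0.2, -0.3]
width: 0.501
```

Request:
move_arm(
  series=[
    [0.8, 3.8, 0, 0, 0, -2.1],
    [0.8, 3.8, 0, 0, 0, -2.1],
    [0.8, 3.8, 0, 0, 0, -2.1],
    [0.8, 3.8, 0, 0, 0, -2.1],
    [0.8, 3.8, 0, 0, 0, -2.1],
    [0.8, 3.8, 0, 0, 0, -2.1],
    [0.8, 3.8, 0, 0, 0, -2.1],
    [0.8, 3.8, 0, 0, 0, -2.1],
  ],
)

```text
clock: 2.55
position: [0.4111, 0.0522, 0.2461]
ee_rot: [3.136, -0.186, 0.001]
force: [0.7, -1.8, -0.0]
width: 0.498
```

Request:
move_arm(
  series=[
    [0, 0, -4, 0, 0, 0],
    [0, 0, -4, 0, 0, 0],
    [0, 0, -4, 0, 0, 0],
    [0, 0, -4, 0, 0, 0],
    [0, 0, -3.5, 0, 0, 0],
    [0, 0, -1.9, 0, 0, 0],
    [0, 0, 0, 0, 0, 0],
  ],
)

```text
clock: 3.25
position: [0.4095, 0.0505, 0.0299]
ee_rot: [3.135, -0.182, -0.007]
force: [0.2, -0.3, 0.7]
width: 0.5
```

Request:
move_arm(
  series=[
    [1.2, -0.14, 0, 0, 0, 0],
    [1.2, -0.14, 0, 0, 0, 0],
    [1.0, -0.12, 0, 0, 0, 0],
    [1.0, -0.12, 0, 0, 0, 0],
    [1.0, -0.12, 0, 0, 0, 0],
    [1.0, -0.12, 0, 0, 0, 0],
    [1.0, -0.12, 0, 0, 0, 0],
    [1.0, -0.12, 0, 0, 0, 0],
  ],
)

```text
clock: 4.05
position: [0.4953, 0.0407, 0.0317]
ee_rot: [3.136, -0.183, -0.001]
force: [-5.6, 0.2, 4.9]
width: 0.503
```

Request:
move_arm(
  series=[
    [1.0, -0.12, 0, 0, 0, 0],
    [1.0, -0.12, 0, 0, 0, 0],
    [0.6, -0.07, 0, 0, 0, 0],
    [0, 0, 0, 0, 0, 0],
  ],
)

```text
clock: 4.45
position: [0.5225, 0.0376, 0.0317]
ee_rot: [-3.136, 0.184, -0.003]
force: [-0.4, -0.1, 0.3]
width: 0.502
```

```bash
python3 - <<'E'
from h import *
print(monitor.observe()["position"])
d=snap("top","pics/t2.png"); cv2.imwrite("pics/c2.png",cv2.resize(cv2.imread("pics/t2.png")[180:330,190:390],None,fx=4,fy=4,interpolation=cv2.INTER_CUBIC))
E
```

```text
[0.52247454 0.0375676  0.03174572]
```

View pics/c2.png

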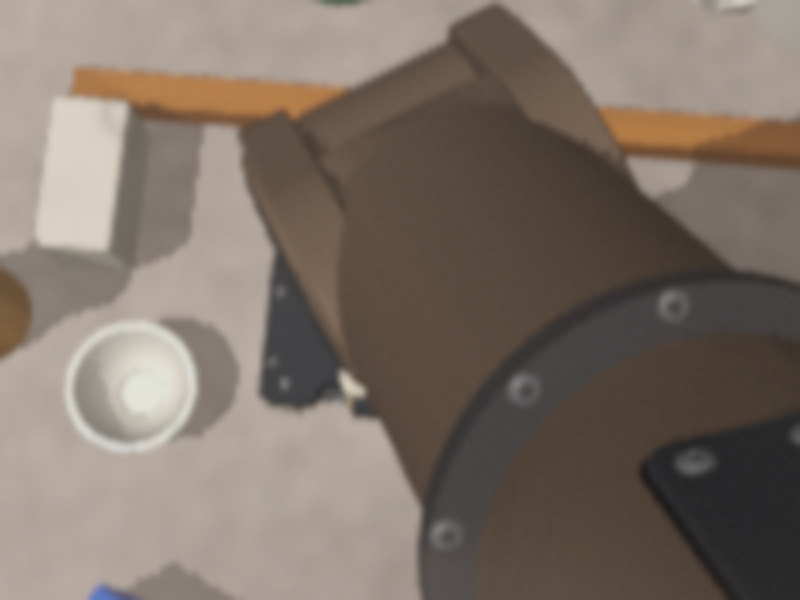

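The arm hides the box in the top view, so I continue by force. About 23 mm remain.

Request:
move_arm(
  series=[
    [0.6, -0.07, 0, 0, 0, 0],
    [0.6, -0.07, 0, 0, 0, 0],
    [0.4, -0.05, 0, 0, 0, 0],
    [0.3, -0.04, 0, 0, 0, 0],
    [0.2, -0.02, 0, 0, 0, 0],
  ],
)

```text
clock: 5.0
position: [0.5419, 0.0351, 0.0317]
ee_rot: [3.136, -0.183, -0.001]
force: [-3.1, 0.2, 2.5]
width: 0.501
```

Request:
move_arm(
  series=[
    [0.2, -0.02, 0, 0, 0, 0],
    [0.1, -0.01, 0, 0, 0, 0],
  ],
)

```text
clock: 5.2
position: [0.5451, 0.0347, 0.0317]
ee_rot: [3.136, -0.183, 0.0]
force: [-1.7, -0.0, 0.5]
width: 0.499
```

Request:
move_arm(
  series=[
    [0.2, -0.02, 0, 0, 0, 0],
    [0.1, -0.01, 0, 0, 0, 0],
  ],
)

```text
clock: 5.4
position: [0.5469, 0.0346, 0.0317]
ee_rot: [3.136, -0.183, -0.003]
force: [-10.0, 2.0, 8.4]
width: 0.497
```

Request:
move_arm(
  series=[
    [0.2, -0.02, 0, 0, 0, 0],
    [0, 0, 0, 0, 0, 0],
  ],
)

```text
clock: 5.6
position: [0.5468, 0.0346, 0.0314]
ee_rot: [3.135, -0.183, -0.009]
force: [-14.0, 2.3, 10.4]
width: 0.501
```

Force rose to 14 N with no further travel, so the box is on the rail. I back off, raise the hand, go to the box's right end and shut the jaws.

Request:
move_arm(
  series=[
    [-2.0, 0.24, 0, 0, 0, 0],
    [0, 0, 4, 0, 0, 0],
    [0, 0, 4, 0, 0, 0],
    [0.5, -4, 0, 0, 0, 0],
    [2, -4, 0, 0, 0, 0],
    [3.8, -3.0, 0, 0, 0, 0],
    [0, 0, 0, 0, 0, 0],
  ],
  grip=0,
)

```text
clock: 6.3
position: [0.5976, -0.08, 0.1122]
ee_rot: [3.133, -0.195, 0.009]
force: [-0.4, 0.2, 0.1]
width: 0.005
```

```bash
python3 - <<'E'
from h import *
a=snap("top","pics/t3.png")["color"][170:340,190:460]
b=snap("scene","pics/s3.png")["color"][120:360,170:480]
a=cv2.resize(a,(800,504)); cv2.imwrite("pics/c3a.png",a[:,:,::-1])
cv2.imwrite("pics/c3b.png",cv2.resize(b,(775,600))[:,:,::-1])
E
```

```text
(no output)
```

View pics/c3a.png

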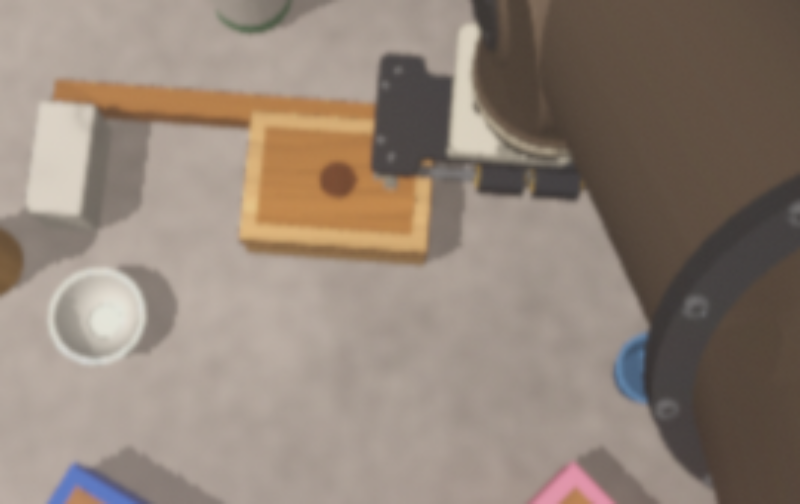

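View pics/c3b.png

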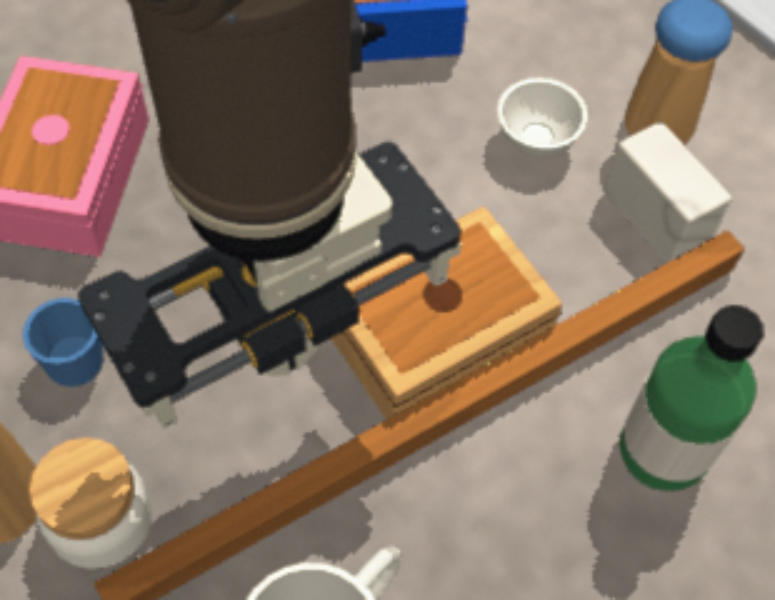

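The box lies flush on the rail. Pegs hang below the gripper body's ends and would pass over the box, so I check their height and the box pose.

```bash
cat > tri.py <<'E'
from h import *
t=imaging.get_image("top"); s=imaging.get_image("scene")
f=lambda d:(np.array([[d["fx"],0,d["cx"]],[0,d["fy"],d["cy"]],[0,0,1]])@np.hstack([cv2.Rodrigues(np.array(d["rvec"],float))[0],np.array(d["tvec"],float).reshape(3,1)]))
c=lambda u,v:(190+u*.3375,170+v*.3373)
X=cv2.triangulatePoints(f(t),f(s),np.array(c(388,182)).reshape(2,1),np.array([344.8,232.8]).reshape(2,1)); X=(X[:3]/X[3]).ravel()
print("peg",X,"TCP",monitor.observe()["position"])
M=np.array([.6442,.0044]); a=np.radians(-6.9); ex=np.array([np.cos(a),np.sin(a)]); ey=np.array([-np.sin(a),np.cos(a)])
for n,p in(("farL",(251,112)),("nearL",(241,240)),("nearR",(427,250))):
    w=ray(t,*c(*p),.055)[:2]; print(n,w,"rail",(w-M)@ex,(w-M)@ey)
E
python3 tri.py
```

```text
peg [0.6022136  0.01939405 0.08674832] TCP [ 0.59258657 -0.07221538  0.1116485 ]
farL [0.65570357 0.10048026] rail -0.0001225297864011609 0.0967663836637939
nearL [0.56432233 0.10910778] rail -0.09187840485417981 0.09435316992832216
nearR [ 0.5518808  -0.01825452] rail -0.08892891908598512 -0.03358137455538393
```

```bash
python3 - <<'E'
from h import *
s=imaging.get_image("scene");t=imaging.get_image("top"); T=monitor.observe()["position"]
a=np.radians(-6.9); ey=np.array([-np.sin(a),np.cos(a),0])
for off in(0,.046,.065,.092):
  for z in(-.019,.0,.047):
    for sg in(1,-1):
      q=T+sg*off*ey+[0,0,z]; p=proj(s,q)[0]; r=proj(t,q)[0]
      print(sg*off,z,"scene crop",np.round((p-[170,120])/.4),"top crop",np.round((r-[190,170])/.3375))
snap("wrist","pics/w1.png")
E
```

```text
0 -0.019 scene crop [286. 349.] top crop [506. 176.]
0 -0.019 scene crop [286. 349.] top crop [506. 176.]
0 0.0 scene crop [284. 334.] top crop [508. 169.]
0 0.0 scene crop [284. 334.] top crop [508. 169.]
0 0.047 scene crop [279. 294.] top crop [515. 149.]
0 0.047 scene crop [279. 294.] top crop [515. 149.]
0.046 -0.019 scene crop [351. 315.] top crop [437. 171.]
-0.046 -0.019 scene crop [218. 385.] top crop [575. 181.]
0.046 0.0 scene crop [351. 299.] top crop [438. 163.]
-0.046 0.0 scene crop [214. 371.] top crop [579. 174.]
0.046 0.047 scene crop [351. 257.] top crop [440. 144.]
-0.046 0.047 scene crop [205. 332.] top crop [589. 155.]
0.065 -0.019 scene crop [378. 301.] top crop [409. 168.]
-0.065 -0.019 scene crop [189. 400.] top crop [604. 183.]
0.065 0.0 scene crop [378. 285.] top crop [409. 161.]
-0.065 0.0 scene crop [185. 386.] top crop [608. 176.]
0.065 0.047 scene crop [380. 242.] top crop [410. 142.]
-0.065 0.047 scene crop [173. 348.] top crop [620. 157.]
0.092 -0.019 scene crop [415. 282.] top crop [368. 165.]
-0.092 -0.019 scene crop [147. 422.] top crop [644. 186.]
0.092 0.0 scene crop [416. 265.] top crop [368. 158.]
-0.092 0.0 scene crop [142. 409.] top crop [650. 179.]
0.092 0.047 scene crop [420. 222.] top crop [366. 138.]
-0.092 0.047 scene crop [127. 371.] top crop [664. 161.]
```

View pics/w1.png

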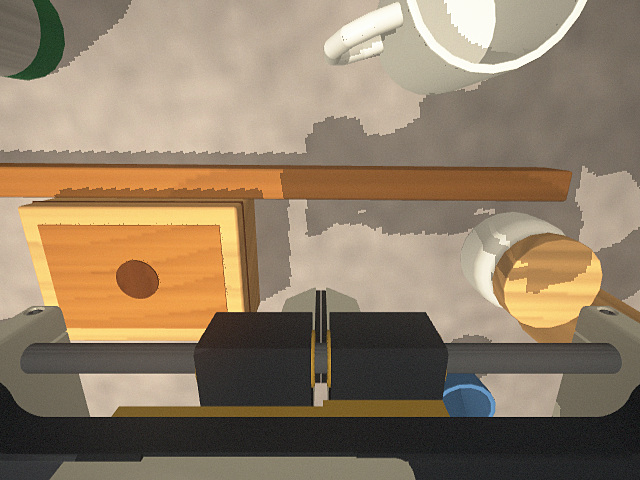

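```bash
python3 - <<'E'
from h import *
w=imaging.get_image("wrist"); m=np.linalg.inv(np.array(w["mount"])); print(w["fx"])
for y in(-.095,-.09,0,.09,.095):
  for z in(-.047,-.03,-.01,.019):
    p=m@[0,y,z,1]; print(y,z,np.round([w["fx"]*p[0]/p[2]+w["cx"],w["fy"]*p[1]/p[2]+w["cy"],p[2]],3))
E
```

```text
337.7941873846102
-0.095 -0.047 [3.77060e+01 3.99849e+02 1.14000e-01]
-0.095 -0.03 [7.29080e+01 3.67029e+02 1.30000e-01]
-0.095 -0.01 [1.04536e+02 3.37541e+02 1.49000e-01]
-0.095 0.019 [1.38287e+02 3.06074e+02 1.76000e-01]
-0.09 -0.047 [5.25600e+01 3.99846e+02 1.14000e-01]
-0.09 -0.03 [8.59140e+01 3.67026e+02 1.30000e-01]
-0.09 -0.01 [1.15880e+02 3.37538e+02 1.49000e-01]
-0.09 0.019 [1.47859e+02 3.06071e+02 1.76000e-01]
0 -0.047 [3.19978e+02 3.99779e+02 1.14000e-01]
0 -0.03 [3.20045e+02 3.66962e+02 1.30000e-01]
0 -0.01 [3.20106e+02 3.37480e+02 1.49000e-01]
0 0.019 [3.20170e+02 3.06018e+02 1.76000e-01]
0.09 -0.047 [5.87480e+02 3.99711e+02 1.14000e-01]
0.09 -0.03 [5.54241e+02 3.66899e+02 1.30000e-01]
0.09 -0.01 [5.24380e+02 3.37421e+02 1.49000e-01]
0.09 0.019 [4.92516e+02 3.05966e+02 1.76000e-01]
0.095 -0.047 [6.02343e+02 3.99708e+02 1.14000e-01]
0.095 -0.03 [5.67254e+02 3.66896e+02 1.30000e-01]
0.095 -0.01 [5.35730e+02 3.37418e+02 1.49000e-01]
0.095 0.019 [5.02092e+02 3.05963e+02 1.76000e-01]
```

The pegs are guide-rod posts at the body level. In the wrist view they sit at the projection of z ≤ -40 mm, so they clear the box with the TCP at 45 mm. The TCP is now in the rail frame at (-42,-82) mm and the box end at about -34 mm, so I descend.

Request:
move_arm(
  series=[
    [0, 0, -3, 0, 0, 0],
    [0, 0, -2, 0, 0, 0],
    [0, 0, -1, 0, 0, 0],
    [0, 0, -0.7, 0, 0, 0],
    [0, 0, 0, 0, 0, 0],
  ],
)

```text
clock: 7.2
position: [0.5927, -0.073, 0.0444]
ee_rot: [-3.136, 0.183, 0.001]
force: [-0.2, -0.4, 0.2]
width: 0.004
```

Request:
move_arm(
  series=[
    [0.12, 1.0, 0, 0, 0, 0],
    [0.12, 1.0, 0, 0, 0, 0],
    [0.12, 1.0, 0, 0, 0, 0],
    [0.12, 1.0, 0, 0, 0, 0],
    [0.12, 1.0, 0, 0, 0, 0],
    [0.12, 1.0, 0, 0, 0, 0],
    [0.12, 1.0, 0, 0, 0, 0],
    [0.12, 1.0, 0, 0, 0, 0],
  ],
)

```text
clock: 8.0
position: [0.6029, 0.0059, 0.0454]
ee_rot: [3.134, -0.185, 0.001]
force: [-0.9, -6.8, 5.5]
width: 0.01
```

Request:
move_arm(
  series=[
    [0.12, 1.0, 0, 0, 0, 0],
    [0.12, 1.0, 0, 0, 0, 0],
    [0.1, 0.8, 0, 0, 0, 0],
    [0.07, 0.6, 0, 0, 0, 0],
  ],
)

```text
clock: 8.4
position: [0.6071, 0.0406, 0.0454]
ee_rot: [3.135, -0.184, 0.002]
force: [-1.2, -6.0, 6.3]
width: 0.007
```

```bash
python3 - <<'E'
from h import *
p=monitor.observe()["position"];print(p)
M=np.array([.6442,.0044]); a=np.radians(-6.9); print((p[:2]-M)@[np.cos(a),np.sin(a)],(p[:2]-M)@[-np.sin(a),np.cos(a)])
a=snap("top","pics/t4.png")["color"][170:340,170:440]
cv2.imwrite("pics/c4.png",cv2.resize(a,(800,504))[:,:,::-1])
E
```

```text
[0.60712082 0.04058443 0.04542928]
-0.04115771108351622 0.03146778694409223
```

View pics/c4.png

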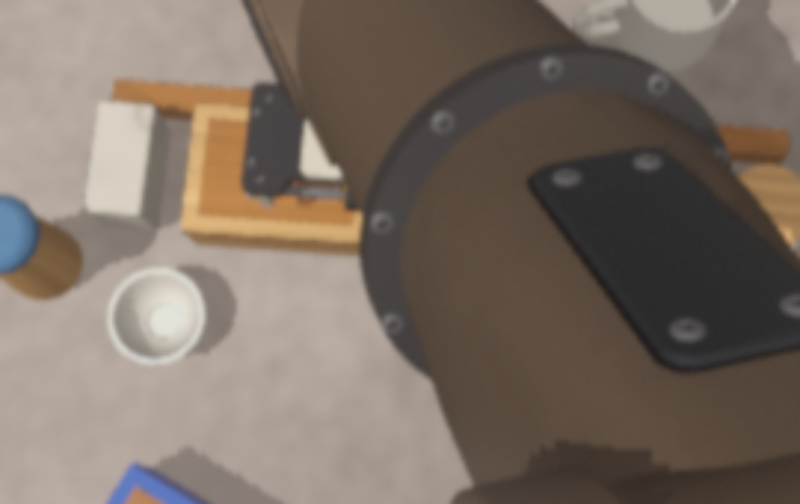

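The box stays flush against the rail, and about 25 mm remain to the block.

Request:
move_arm(
  series=[
    [0.1, 0.8, 0, 0, 0, 0],
    [0.1, 0.8, 0, 0, 0, 0],
    [0.05, 0.4, 0, 0, 0, 0],
    [0.03, 0.2, 0, 0, 0, 0],
  ],
)

```text
clock: 8.85
position: [0.6097, 0.0625, 0.0451]
ee_rot: [3.135, -0.183, 0.001]
force: [-0.6, -6.4, 5.8]
width: 0.002
```

Request:
move_arm(
  series=[
    [0.03, 0.2, 0, 0, 0, 0],
    [0.03, 0.2, 0, 0, 0, 0],
  ],
)

```text
clock: 9.05
position: [0.6102, 0.0656, 0.0451]
ee_rot: [3.135, -0.185, 0.001]
force: [-0.5, -6.2, 6.3]
width: 0.008
```

Request:
move_arm(
  series=[
    [0.02, 0.2, 0, 0, 0, 0],
    [0.02, 0.2, 0, 0, 0, 0],
  ],
)

```text
clock: 9.25
position: [0.6103, 0.067, 0.0451]
ee_rot: [3.131, -0.187, -0.001]
force: [-3.8, -17.0, 11.7]
width: 0.003
```

Request:
move_arm(
  series=[
    [0.02, 0.2, 0, 0, 0, 0],
    [0, 0.1, 0, 0, 0, 0],
  ],
)

```text
clock: 9.45
position: [0.6103, 0.067, 0.0452]
ee_rot: [3.128, -0.19, -0.002]
force: [-4.2, -21.5, 14.5]
width: 0.001
```

It stopped dead with 21 N, at the expected place. I back off and clear the view.

Request:
move_arm(
  series=[
    [-0.3, -2.5, 0, 0, 0, 0],
    [0, 0, 4, 0, 0, 0],
    [0, 0, 4, 0, 0, 0],
    [0, 0, 4, 0, 0, 0],
    [0, 0, 4, 0, 0, 0],
    [-3, -3, 3, 0, 0, 0],
    [-3, -4, 0, 0, 0, 0],
    [-3, -4, 0, 0, 0, 0],
  ],
)

```text
clock: 10.25
position: [0.5183, -0.0598, 0.2345]
ee_rot: [-3.136, 0.179, -0.004]
force: [-0.2, -1.2, -0.6]
width: 0.008
```

Request:
move_arm(
  series=[
    [-2, -4, 0, 0, 0, 0],
    [-2, -4, 0, 0, 0, 0],
    [-1, -4, 0, 0, 0, 0],
    [-1, -4, 0, 0, 0, 0],
    [0, -4, 0, 0, 0, 0],
    [0, 0, 0, 0, 0, 0],
  ],
)

```text
clock: 10.85
position: [0.4576, -0.2656, 0.2334]
ee_rot: [3.133, -0.194, -0.0]
force: [0.2, 0.1, -0.7]
width: 0.007
```

```bash
python3 - <<'E'
from h import *
d=snap("top","pics/t5.png"); a=d["color"][190:290,190:350]
cv2.imwrite("pics/c5.png",cv2.resize(a,(800,500),interpolation=cv2.INTER_CUBIC)[:,:,::-1])
# predicted goal box top corners and rail line in crop pixels
M=np.array([.6442,.0044]); t=np.radians(-6.9); c=M+.14*np.array([-np.sin(t),np.cos(t)])-.046*np.array([np.cos(t),np.sin(t)])
print(np.round((proj(d,rect(*c,t))-[190,190])*5))
E
```

```text
[[165.  69.]
 [476.  93.]
 [454. 309.]
 [137. 284.]]
```

View pics/c5.png

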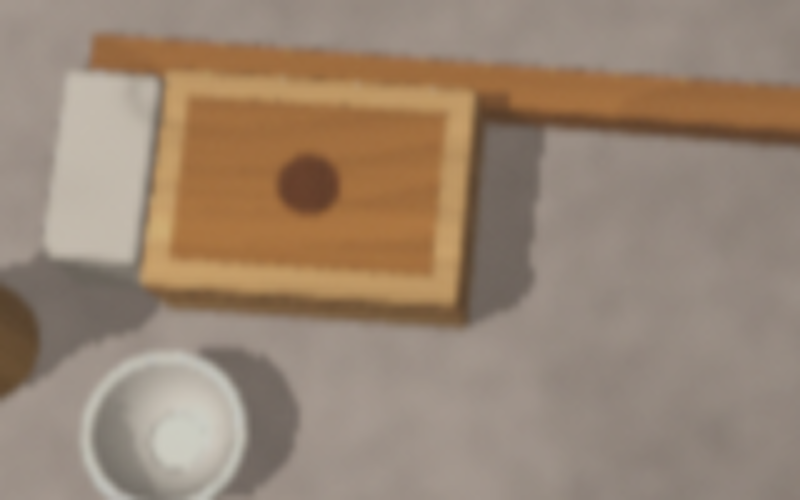

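The box's top corners at (165,70), (478,92), (460,307) and (140,284) match the goal pose to about 5 crop px (2 mm) and under 1°. It is against both the rail and the block, and the bowl has not moved. The hand is clear, so I hand in.

```bash
python3 - <<'E'
from h import *
s=monitor.observe(); print(s["clock"],s["force"]); print(workorder.sign_off())
E
```

```text
10.9 [0.01801548 0.84354768 0.08842519]
the job is handed in; nothing more can be done
None
```

The salt box is flush against the oak rail with its end against the stone block, and the job is handed in. No verdict came back.

I pushed the pale box back with the half-open fingers until it stopped at the rail (14 N). Then I slid it left along the rail with the shut fingers until it stopped at the block (about 21 N).

- **Box position:** In the last top view the box's corners match the goal pose to about 2 mm and under 1°. That is measured against my own estimate of where the rail lies.
- **Hand:** It is raised clear, with wrist force below 1 N, at 10.9 s on the clock.
- **Other things:** The bowl, the nearest one to the path, is where it stood. I did not measure the others again at the end. The recorded wrist forces never suggested contact with them.
- **Disagreement:** My two-camera estimate put the gripper's guide-rod posts about 25 mm below the TCP. The wrist view put them at body height instead. I relied on the wrist view and kept extra height, and the hand went down beside the box without contact.

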